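# Clamp a specimen block with an eccentric cam on a tilted fixture

### The job

Mount the specimen block for viewing: back the cam off until its grip bar points up the slope, lay the block flat in the tilted clamping bed against the two lower stops, between the fence and the follower pad, and let go of it. Then turn the cam until its high point stands squarely on the sprung follower, so that the block is held against the fence, and push the lock slide fully home into the cam's notch. Leave the bottle, the eyepiece and the tape roll where they stand.

Things in the scene. Friction and masses are not known exactly. Their poses are not given: they have to be found in the camera images.
- specimen_block: Loose bare aluminium block 44 x 110 x 22 mm (its x, y, z), 0.28 kg, with two small round inserts in its top; lies flat on the green mat (2 mm high) to the right. Origin at the centre of its underside, z up. Symmetrical: either end may go left. Grasp it across its 44 mm width.
- clamp_bed: Dark steel bed plate on a fixed grey stand, tilted 40 degrees to face the robot. Frame: x up the slope, y level to the left, z out of the plate; origin on its upper face, 90 mm above the bench. Plate from x -80 to 48, y -125 to 125 mm. The cam's axis is at x 0, y -79 (right half). So steep that a released block slides down to the stops.
- nest (a point): Point on the bed plate where the centre of the block's underside belongs while the cam is backed off (bed x 0, y 37 mm); frame as the bed's, block's long side along y. Two steel lower stops, 16 wide and 16 high, 36 mm either side of about y 44, have their faces 22 mm down the slope from here; between them 56 mm is open for a finger.
- pad_face (a point): Middle of the follower pad's face (44 wide, 23 mm high, bed y -11 at cam 0) that meets the block's right end; moves with the follower, 9 mm back to the right at cam -1.2. Sprung towards the cam with 1.5 to 3 N. Pad to fence: 115.5 mm at cam -1.2, 106 mm at cam 0, so that the cam pushes the 110 mm block about 4 mm into the fence.
- cam (a joint): Angle of the cam (rad), counter-clockwise positive seen from in front of the bed, -1.35 to 0.7. 0: high point squarely on the follower, grip bar level along the bed's y. -1.2: backed off, the bar's marked end points up the slope (about 20 degrees left of it). Friction 0.08 N m, with the block up to about 0.25 N m; stays where it is left.
- cam_grip (a point): Point on the cam's axis in the black grip bar, 48 mm above the plate. Bar 64 mm long, 12 mm thick, 30 to 62 mm above the plate; a small light dot marks the end over the high lobe of the 52 mm steel disc below. The frame turns with the cam: y along the bar towards the lobe, z along the axis out of the bed; at cam 0 it is the bed's frame.
- fence (a joint): Travel of the sprung fence at the left of the nest (steel, face at bed y 95 mm, 23 mm high): 0 free, up to 0.008 m pushed to the left; about 3 N to start, then 2 N per mm.
- lock_slide (a joint): Travel of the lock slide (m), 0 to 0.020, growing up the slope towards the cam; 0.020 is fully home with the 10 mm tongue in the 17 mm notch of the brass plate under the cam disc. Friction 1.5 N; the tongue enters only with the cam near its high point.
- lock_knob (a point): Centre of the top of the lock slide's black knob, 28 mm above the plate, below the cam on the slope (bed x -60 mm at travel 0, y -79). Knob 18 mm wide (bed y), 14 mm thick (bed x), from 8 to 28 mm above the plate. Moves with the slide.
- lens_bottle: Bystander: squeeze bottle with blue cap, 36 mm across, 95 mm tall; origin at the centre of its foot.
- spare_eyepiece: Bystander: black eyepiece, 39 mm across, 49 mm tall, standing; origin at the centre of its foot.
- tape: Bystander: tape roll lying flat, 70 mm across, 19 mm high; origin at the centre of its underside.

How it is judged:
On the way, in this order (a step that is already met when the one before it is completed fails the run):
1. the cam is backed off (its bar up the slope) (value of joint cam below -1 rad), for 0.2 s.
2. the block lies flat in the bed against the stops, between pad and fence, let go (x of specimen_block in the frame of clamp_bed between -0.004 and 0.004 m and y of specimen_block in the frame of clamp_bed between 0.028 and 0.05 m and z of specimen_block in the frame of clamp_bed between -0.003 and 0.003 m and angle between the z axis of specimen_block and the z axis of clamp_bed, either way round below 0.06 rad and angle between the y axis of specimen_block and the y axis of clamp_bed, either way round below 0.08 rad and contact force between specimen_block and the fingers below 0.1 N), for 0.2 s.
3. the cam's high point stands on the follower and the block is pressed against the fence (all of step 2 and value of joint cam between -0.15 and 0.15 rad and value of joint fence above 0.0015 m), for 0.2 s.
4. the lock slide is home (all of step 3 and value of joint lock_slide above 0.016 m), for 0.2 s.
At the end, for the whole second after the job is handed in: Block let go and at rest, flat in the bed (3 mm, 3.5 deg), within 4 mm of the stops, square to 4.5 deg; cam within 0.15 rad of its high point; fence pushed in over 1.5 mm; lock slide at 16 mm or more; the three bystanders upright, within 30 mm of their places (all of step 4 and linear speed of specimen_block below 0.01 m/s and distance of each of lens_bottle, spare_eyepiece, tape from where it was at the start of the episode below 0.03 m and angle between each of lens_bottle, spare_eyepiece, tape's own z axis and vertical below 0.2 rad); the robot touches nothing.
It fails at once if the lens-fluid bottle is knocked over or pushed away (distance of lens_bottle from where it was at the start of the episode above 0.03 m or angle between lens_bottle's own z axis and vertical above 0.3 rad).
It fails at once if the eyepiece is knocked over or pushed away (distance of spare_eyepiece from where it was at the start of the episode above 0.03 m or angle between spare_eyepiece's own z axis and vertical above 0.3 rad).
It fails at once if the tape roll is knocked over or pushed away (distance of tape from where it was at the start of the episode above 0.03 m or angle between tape's own z axis and vertical above 0.3 rad).
It also fails if it takes over 72 s, if anything falls off the work surface, if the arm or the gripper's body presses on something with over 40 N, if the wrist force passes 120 N, or if a joint passes its speed limit or range.

### The arm

A 6-joint arm with a two-finger parallel gripper is mounted at the origin on a cart in front of the work surface, level with it; the furniture and walls round the work are solid. World frame = base frame: x ahead of the robot, y to its left, z up, the work surface at z = 0. Lengths are in m, angles in rad, forces in N, time in s.
With the tool pointing down it reaches from about 0.3 to 0.775 m from the base axis. Payload 14.6 kg.
Tool frame: the origin (TCP) lies midway between the tips of the shut fingers; the grasp point (between the pads) lies 19 mm behind it (ctrl.tcp_to_grasp is the z of the grasp point in the tool frame, in m); z points along the fingers, y is the line along which they close (so a half turn about z gives the same grasp; the last joint's range is limited). The gripper opens to 94 mm and grips with 3 to 60 N. Pads are 16 mm wide; open, the fingers measure 119 mm over their backs; the gripper's body (75 mm by 177 mm) begins 78 mm behind the grasp point.
Start: joints at [1.065, 0.3, 1.521, -0, 1.321, -0.067], TCP at [0.234, 0.498, 0.205] pointing down, gripper open.
Joint ranges: [-3.03, 3.03], [-0.79, 2.21], [0.23, 2.52], [-1.04, 4.18], [0, 3.07], [-2.55, 2.55]. Speed limits (rad/s): [2.22, 2.22, 2.57, 3.14, 3.14, 3.14].

### API

Orientations are given as [roll, pitch, yaw] about the fixed x, y, z axes, in that order (R = Rz(yaw) Ry(pitch) Rx(roll)).
In Python, from station import monitor, camera, ctrl gives the robot as it stands.
- The arm moves only by the tool apply_moves, never from a script. Its argument "plan" is one flat list of numbers, 4 for each row, row after row: the shift along the tool's x, y, z in mm, then the turn about the tool's z in rad. In form: [dx, dy, dz, spin, dx, dy, dz, spin, ...]. A call has 1 to 20 rows; each row shifts and turns the commanded pose from where the row before left it, along the tool's axes as they then stand; what a row does not reach is not made up. A row lasts 1/10 s, in which the tool goes at most 50 mm and 8.59 degrees, less where a joint would pass 70% of its speed; a pose out of reach is approached as far as the arm can. A call is refused whole if a number of a shift passes 50 or a number of a turn 0.15, either way. A call with a gripper value outside its range is refused whole. "hand" is the gripper command: -1 is shut, 1 is fully open, values between are in proportion, set as the call begins (left out, the last holds). The fingers move at their own pace and stop on an object; "squeeze" is the grip in N (left out, the last holds). Time passes only in rows, so rows that do not move let the fingers close. It gives the time, the measured TCP pose, the force, the opening and the grip force at its end, in the units of the state.
- monitor.get_obs(): the state, without advancing time (a new reading comes with each control period).
- camera(name): name is "scene" or "top" or "wrist"; returns a dict with "image" (400x640x3 uint8, red, green, blue), "range_z" (400x640 float32, m along the optical axis (not along the pixel's ray), 0 where there is no reading), "mtx" (3x3 intrinsics, pixels), "rvec" (rotation vector, rad) and "tvec" (3), from world to camera coordinates, as OpenCV has them. Camera axes: x right, y down, z forward; pixel columns grow to the right and rows downward; lengths in m; the calibration is good to about 2 mm. A picture is of the moment at which its call begins.
- ctrl.hand_in(): hands the job in; it is judged then, once.
The state is a dict: "time_s": time; "qpos": joint angles; "joint_vel": joint speeds; "tau": joint torques, N m; "ee_pos": TCP position; "eef_rot": TCP orientation; "force": force on the tool from outside, world axes, zero at the start; "moment": the same for the moment, N m; "grip_width": finger opening in m; "grip_force": force on a finger pad.
Only numpy, scipy, OpenCV 4.12 (cv2) and the standard library are available. Lean on these libraries where they do the work, as an engineer would, in place of code of your own. Each camera call takes 0.05 s, during which the arm holds its last target. There are 200 camera calls.

## Working session

There is one attempt and no reset: what is moved stays moved. The work goes in short steps, Python scripts to look and compute and a tool call to move; the robot and the scene stay as the last step left them, time stands still between calls to the robot, and variables do not carry over. Pictures are saved under pics/ and viewed, at most 10 in all, crops included, and the job is handed in when it is done.

Besides the shell and the picture viewer there is one more tool, called after ">>>" as name(argument=value, ...) on one line, values as JSON. apply_moves: Moves the arm, as the interface text tells. Its arguments: {"type":"object","properties":{"plan":{"type":"array","items":{"type":"number"}},"hand":{"type":"number"},"squeeze":{"type":"number"}},"required":["plan"]}

```bash
ls; mkdir -p pics
cat > h.py <<'E'
import numpy as np, cv2
from station import monitor, camera, ctrl
from scipy.spatial.transform import Rotation as R
def look(name):
    c=camera(name); Rm=cv2.Rodrigues(np.array(c["rvec"],float))[0]; t=np.array(c["tvec"],float).reshape(3)
    z=c["range_z"]; v,u=np.mgrid[:400,:640]; K=np.array(c["mtx"])
    P=np.stack([(u-K[0,2])/K[0,0]*z,(v-K[1,2])/K[1,1]*z,z],-1)
    W=(P-t)@Rm; W[z==0]=np.nan
    return c["image"],W,(K,Rm,t)
def proj(p,cal):
    K,Rm,t=cal; q=(np.atleast_2d(p)@Rm.T+t)@K.T; return q[:,:2]/q[:,2:]
def save(n,im): cv2.imwrite("pics/"+n,im[...,::-1])
E
python3 - <<'E'
from h import *
o=monitor.get_obs(); print(o)
im,W,c=look("top"); im2,W2,c2=look("scene")
save("a.png",cv2.resize(np.vstack([im,im2]),(480,600)) if 0 else im); save("b.png",im2)
np.savez("ab.npz",W=W,W2=W2,im=im,im2=im2)
E
```

```text
pics
{'time_s': 0.0, 'qpos': array([ 1.06538283e+00,  3.00459948e-01,  1.52156142e+00,  8.96305289e-06,
        1.32075407e+00, -6.66061073e-02]), 'joint_vel': array([-7.68221591e-04,  4.60104351e-04, -2.09386108e-04,  7.11626521e-04,
       -2.39916741e-03, -2.09634761e-05]), 'tau': array([-1.67504575e-03, -5.31813347e+01, -3.52729475e+01,  7.07414676e-02,
        2.44690699e-02, -7.86356213e-05]), 'ee_pos': array([0.23354603, 0.49765474, 0.20490078]), 'eef_rot': array([-3.14041307e+00, -8.73849520e-05,  2.70278299e+00]), 'force': array([ 0.47444824, -0.41043684,  0.06061316]), 'moment': array([-0.01971736,  0.02355415, -0.00801324]), 'grip_force': 0.0, 'grip_width': 0.09409892213483223}
```

View pics/a.png

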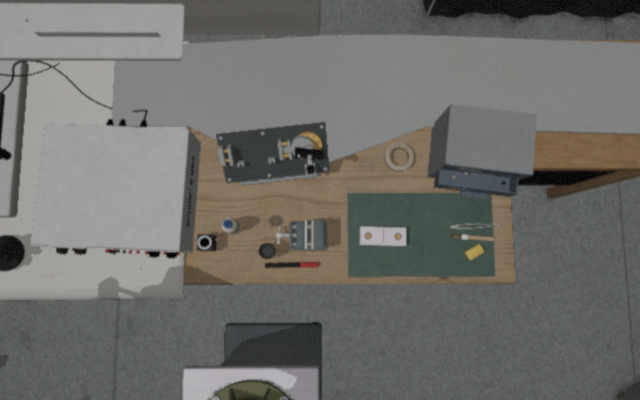

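View pics/b.png

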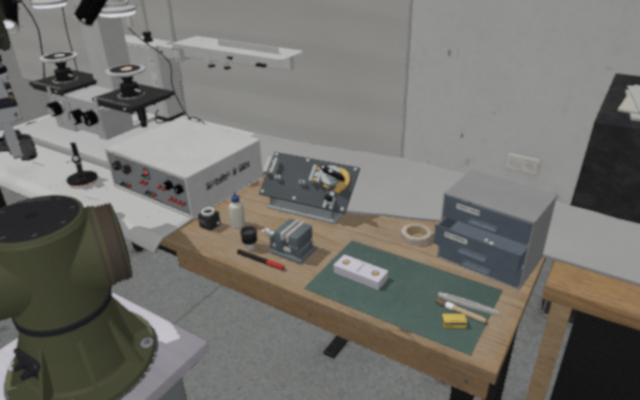

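Top view: bed at about (275,152), with the cam at its right end near (305,148). The block is at (383,236), the tape at (400,156) and the bottle at (229,226). The small black parts are at (206,242) and (267,251). The scene view shows the same layout. Next I fit the bed plane and measure the block.

Run:
```python
from h import *
d=np.load("ab.npz"); W=d["W"]; im=d["im"]; np.set_printoptions(precision=4,suppress=True)
for n,(u,v) in dict(block=(383,236),tape=(391,156),mat=(420,260),bottle=(229,226),ep=(206,242),b2=(267,251),vice=(308,235),plate=(262,158),bar=(308,153),table=(340,215),cab=(480,140),cabdr=(470,182),box=(120,190)).items(): print(n,W[v,u])
# block
m=(np.abs(W[...,2]-0.024)<0.006); m[:, :352]=0; m[:,415:]=0; m[:220]=0; m[255:]=0
p=W[m][:,:2].astype(np.float32); print("block",len(p),cv2.minAreaRect(p*1000), np.nanmedian(W[m][:,2]))
# plane fit RANSAC
s=np.zeros(m.shape,bool); s[122:185,215:332]=1
P=W[s]; P=P[np.isfinite(P).all(1)]; P=P[P[:,2]>.02]
rng=np.random.default_rng(0);best=0
for i in range(2000):
    a=P[rng.choice(len(P),3,False)]; n=np.cross(a[1]-a[0],a[2]-a[0]); 
    if np.linalg.norm(n)<1e-6: continue
    n/=np.linalg.norm(n); n*=np.sign(n[2])
    if abs(np.degrees(np.arccos(n[2]))-40)>4: continue
    k=abs((P-a[0])@n)<.003
    if k.sum()>best: best=k.sum();K=k
Q=P[K];c0=Q.mean(0);n=np.linalg.svd(Q-c0)[2][2];n*=np.sign(n[2])
print("n",n,np.degrees(np.arccos(n[2])),best)
y=np.cross([0,0,1.],-n);  # level axis
y=np.cross(n,[0,0,1.]);y/=np.linalg.norm(y)
if y[1]<0:y=-y
x=np.cross(y,n)
a=np.c_[(Q-c0)@x,(Q-c0)@y]; print("x",x,"y",y,a.min(0),a.max(0)); r=cv2.minAreaRect((a*1000).astype(np.float32));print(r)
print(c0)
```

```text
block [ 0.4575 -0.315   0.0278]
tape [ 0.6587 -0.3427  0.0009]
mat [ 0.4004 -0.4077  0.0029]
bottle [0.4777 0.0435 0.0848]
ep [0.443  0.1036 0.0437]
b2 [ 0.4219 -0.0394  0.0408]
vice [ 0.4611 -0.1353  0.0082]
plate [ 0.6376 -0.0282  0.074 ]
bar [ 0.6349 -0.1364  0.1396]
table [ 0.5107 -0.214  -0.0007]
cab [ 0.6578 -0.5087  0.1677]
cabdr [ 0.5831 -0.5184  0.0613]
box [0.5522 0.2718 0.1405]
block 828 ((457.83123779296875, -314.77032470703125), (109.40450286865234, 43.500152587890625), 89.68872833251953) 0.024019869508624996
n [-0.6394 -0.0742  0.7653] 40.06771625153041 3460
x [0.7602 0.0882 0.6437] y [-0.1152  0.9933  0.    ] [-0.0678 -0.1364] [0.0632 0.113 ]
((-2.4280776977539062, -11.806732177734375), (249.57562255859375, 130.7007598876953), 89.85797119140625)
[ 0.6471 -0.0453  0.0815]
```

>>> apply_moves(plan=[0,0,-42,0,0,0,-42,0,0,0,-41,0,-36.5,-29.4,0,0,-36.5,-29.4,0,0,-36.5,-29.4,0,0,-36.5,-29.4,0,0,-36.5,-29.4,0,0,-36.5,-29.4,0,0,-36.5,-29.4,0,0,-36.5,-29.4,0,0,-36.5,-29.4,0,0,-36.5,-29.4,0,0,-36.5,-29.4,0,0,-36.5,-29.4,0,0,-36.5,-29.4,0,0,0,0,0,0])

```text
time_s: 1.8
ee_pos: [0.5018, -0.0537, 0.3291]
eef_rot: [-3.14, -0.002, 2.698]
force: [-0.8, 0.1, -0.9]
grip_width: 0.0939
grip_force: 0.0
```

>>> apply_moves(plan=[0,0,0,0.145,0,0,0,0.145,0,0,0,0.145,0,0,0,0.145,0,0,0,0.145,0,0,0,0.145,0,0,0,0.147,0,0,0,0], hand=-1)

```text
time_s: 2.6
ee_pos: [0.5006, -0.0492, 0.3303]
eef_rot: [-3.141, -0.0, 1.684]
force: [0.3, 0.3, -0.3]
grip_width: 0.0333
grip_force: 0.0
```

Run:
```python
from h import *
im,W,c=look("wrist"); save("c.png",im); np.savez("c.npz",W=W,im=im)
print(monitor.get_obs()['ee_pos'],c[1].T@-c[2],c[1][2])
```

```text
[ 0.50065415 -0.049283    0.3303463 ] [0.49268191 0.01652125 0.50995255] [ 0.02424911 -0.23061228 -0.97274352]
```

View pics/c.png

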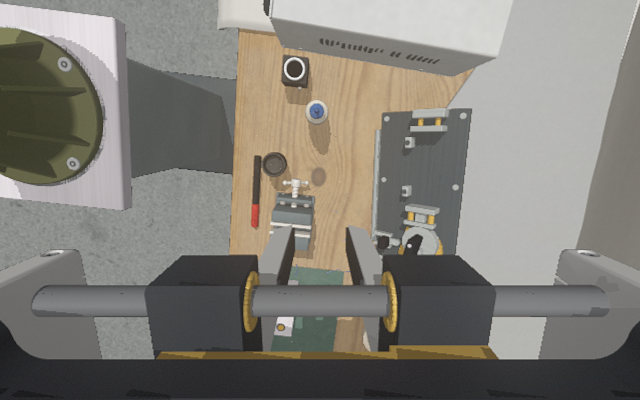

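The wrist view shows the bed at the right, with the fence at (430,120), the pad at (422,215) and the cam at (420,245). The cam is partly hidden by the gripper, so I shift right for a close look.

>>> apply_moves(plan=[-45,12,0,0,-45,12,0,0,-45,12,5,0,-15,12,10,0,0,0,5,0,0,0,0,0])

```text
time_s: 3.25
ee_pos: [0.5654, -0.1928, 0.3094]
eef_rot: [-3.14, -0.001, 1.689]
force: [0.4, 0.8, -0.4]
grip_width: 0.0005
grip_force: 0.0
```

Run:
```python
from h import *
im,W,c=look("wrist"); save("d.png",cv2.resize(im[60:260,300:560],(780,600),interpolation=cv2.INTER_CUBIC)); np.savez("d.npz",W=W,im=im,K=c[0],R=c[1],t=c[2])
print(monitor.get_obs()['ee_pos'],c[1].T@-c[2])
```

```text
[ 0.56546203 -0.19243596  0.3104138 ] [ 0.55741267 -0.12723768  0.48906392]
```

View pics/d.png

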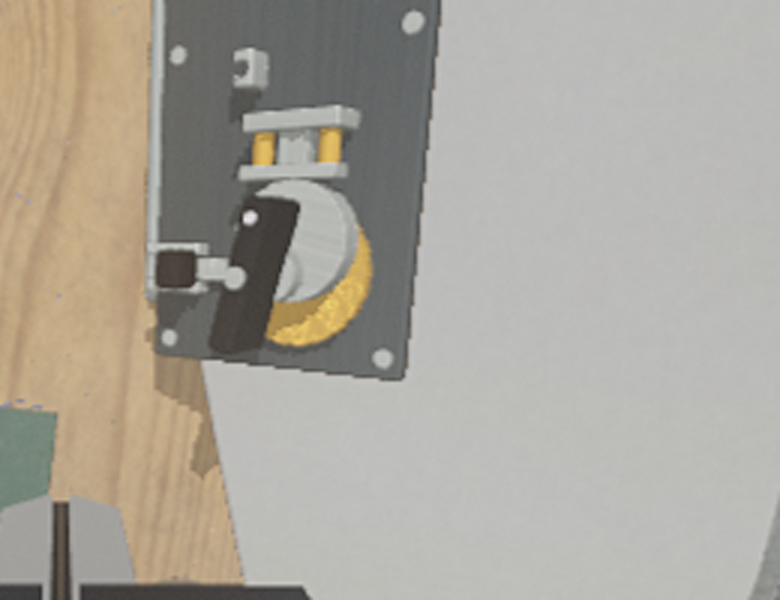

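The bar's marked dot is at crop (250,217), towards +y, so the cam is near 0. The knob is at crop (178,268) and the pad at (295,118). Next I fit the bed frame and the bar angle.

```bash
cat > bed.py <<'E'
from h import *
from scipy.optimize import least_squares
def fit(W,im):
    P=W.reshape(-1,3); g=np.isfinite(P).all(1)&(P[:,0]>.5)&(P[:,0]<.78)&(P[:,1]>-.3)&(P[:,1]<.2)&(P[:,2]>.025)&(P[:,2]<.2)
    Q=P[g]; n=np.array([-.6394,-.0742,.7653]); d=np.median
    h=Q@n; hist,e=np.histogram(h,np.arange(h.min(),h.max(),.001)); k=hist.argmax(); K=abs(h-e[k]-.0005)<.004
    for i in range(4):
        q=Q[K]; c0=q.mean(0); n=np.linalg.svd(q-c0,full_matrices=False)[2][2]; n*=np.sign(n[2]); K=abs((Q-c0)@n)<.002
    y=np.cross([0,0,1.],n); y/=np.linalg.norm(y); y*=np.sign(y[1]); x=np.cross(y,n)
    return c0,np.c_[x,y,n],q
E
python3 - <<'E'
from bed import *
np.set_printoptions(precision=4,suppress=True)
for f in "cd":
    d=np.load(f+".npz"); W=d["W"]; c0,B,q=fit(W,d["im"]); a=(q-c0)@B; print(f,len(q),np.degrees(np.arccos(B[2,2])),np.degrees(np.arctan2(-B[0,1],B[1,1])))
    # origin: top edge x=48, bottom -80; right edge y=-125
    pc=np.percentile(a,[.2,99.8],axis=0); print(pc)
    x0=(pc[1,0]-.048+pc[0,0]+.080)/2; y0=(pc[0,1]+.125 + (pc[1,1]-.125 if f=="c" else pc[0,1]+.125))/2
    O=c0+B@[x0,y0,0]; print("O",O)
# bar & others in d
b=(W-O)@B
for nm,zl,zh in (("bar",.059,.065),("knob",.025,.031),("pad",.020,.026)):
    m=(b[...,2]>zl)&(b[...,2]<zh)&(abs(b[...,0])<.09)&(b[...,1]>-.13)&(b[...,1]<.13)
    p=b[m]; print(nm,len(p),cv2.minAreaRect((p[:,:2]*1000).astype(np.float32)), np.c_[p.min(0),p.max(0)][:2])
dot=b[60+72,300+83]; print("dot",dot)
np.savez("frame.npz",O=O,B=B)
E
```

```text
c 9359 39.88273430816263 6.620259894911414
[[-0.0695 -0.1436 -0.0019]
 [ 0.0872  0.1991  0.0019]]
O [0.662  0.0072 0.0996]
d 12086 39.88713069489699 6.59744681297947
[[-0.0695 -0.1363 -0.0019]
 [ 0.0579  0.1043  0.0019]]
O [ 0.6584 -0.0556  0.0905]
bar 483 ((0.34784257411956787, -80.1666259765625), (63.62979507446289, 11.965667724609375), 76.68994903564453) [[-0.0123  0.0122]
 [-0.1112 -0.0488]]
knob 208 ((-18.694034576416016, -63.228172302246094), (89.54695892333984, 54.82743453979492), 0.6625787615776062) [[-0.0633  0.0262]
 [-0.0904 -0.0354]]
pad 1110 ((-0.5627479553222656, -3.5838775634765625), (189.97682189941406, 86.1223373413086), 77.49703979492188) [[-0.0632  0.0291]
 [-0.092   0.0985]]
dot [ 0.0058 -0.0568  0.0629]
```

```bash
cat > tgt.py <<'E'
from h import *
O=np.array([.6588,-.0568,.0907]); T=np.radians(6.6); S,C=np.sin(np.radians(39.9)),np.cos(np.radians(39.9))
def hy(p): # world -> h,y,z(mm) relative to O
    d=(np.asarray(p)-O)*1000; return np.array([d[0]*np.cos(T)+d[1]*np.sin(T),-d[0]*np.sin(T)+d[1]*np.cos(T),d[2]])
def bed2h(x,y,z): return np.array([x*C-z*S,y,x*S+z*C])
def now():
    o=monitor.get_obs(); return hy(o['ee_pos']),o['eef_rot'][2]-np.pi/2-T
def toolrow(d): return np.round([d[1],d[0],-d[2]],1)
E
python3 - <<'E'
from tgt import *
p,e=now(); print(p,e)
def K(a,r=22): return bed2h(r*np.sin(a)-6*np.cos(a),-79+r*np.cos(a)+6*np.sin(a),62)+[-12.5,8,-11]
t=K(.2)+[-12,0,0]; print("approach",t,toolrow(t-p)); q=t
for a in np.arange(.25,1.26,.1): k=K(a); print(round(a,2),toolrow(k-q)); q=k
E
```

```text
[-108.30901135 -124.00907035  219.71380256] 0.002664878889341471
approach [-65.42804659 -48.2465193   35.59585946] [ 75.8  42.9 184.1]
0.25 [ 0.  12.9 -0.7]
0.35 [-0.1  1.7 -1.5]
0.45 [-0.3  1.7 -1.4]
0.55 [-0.5  1.7 -1.4]
0.65 [-0.7  1.7 -1.4]
0.75 [-1.   1.6 -1.3]
0.85 [-1.2  1.5 -1.3]
0.95 [-1.3  1.4 -1.2]
1.05 [-1.5  1.3 -1.1]
1.15 [-1.7  1.2 -1. ]
1.25 [-1.8  1.  -0.9]
```

>>> apply_moves(plan=[38,10,20,0,38,10,30,0,0,10,40,0,0,13,40,0,0,0,40,0,0,0,14,0,0,0,0,0])

```text
time_s: 4.0
ee_pos: [0.5991, -0.1121, 0.126]
eef_rot: [-3.14, -0.001, 1.687]
force: [0.0, 0.3, 0.1]
grip_width: 0.0007
grip_force: 0.0
```

>>> apply_moves(plan=[0,6,0,0,0,7,-0.7,0,-0.1,1.7,-1.5,0,-0.3,1.7,-1.4,0,-0.5,1.7,-1.4,0,-0.7,1.7,-1.4,0,-1,1.6,-1.3,0,-1.2,1.5,-1.3,0,-1.3,1.4,-1.2,0,-1.5,1.3,-1.1,0,-1.7,1.2,-1,0,-1.8,1,-0.9,0,0,0,0,0,0,0,0,0])

```text
time_s: 5.4
ee_pos: [0.627, -0.1189, 0.1398]
eef_rot: [-3.138, -0.002, 1.686]
force: [-13.9, 5.7, 5.9]
grip_width: 0.0005
grip_force: 6.8
```

```bash
cat > bar.py <<'E'
from tgt import *
def bar(n):
    im,W,c=look("wrist"); np.savez(n+".npz",W=W,im=im)
    d=(W-O)*1000; h=d[...,0]*np.cos(T)+d[...,1]*np.sin(T); y=-d[...,0]*np.sin(T)+d[...,1]*np.cos(T); z=d[...,2]
    b=np.stack([h*C+z*S,y,-h*S+z*C],-1)
    m=(abs(b[...,2]-62)<3)&(np.hypot(b[...,0],b[...,1]+79)<38)&(im.max(-1)<90)
    if m.sum()>20: print("bar",m.sum(),cv2.minAreaRect(b[m][:,:2].astype(np.float32)))
    return im,W,b
E
python3 - <<'E'
from bar import *
im,W,b=bar("e"); save("e.png",im); print(now())
E
```

```text
bar 34 ((11.84254264831543, -51.343379974365234), (5.356992721557617, 14.729308128356934), 65.73133850097656)
(array([-38.70227707, -58.06732412,  49.17110785]), np.float64(1.2390928673500223e-05))
```

View pics/e.png

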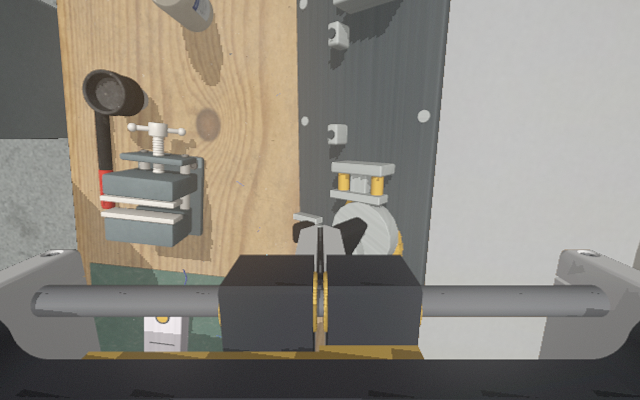

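The fingers stand over the bar at (320,235) and hide it. I retreat and look from the earlier viewpoint.

>>> apply_moves(plan=[5,-10,0,0,5,-15,-20,0,0,-20,-45,0,0,-20,-45,0,-35,0,-45,0,-45,0,-15,0,0,0,0,0])

```text
time_s: 6.15
ee_pos: [0.5717, -0.1964, 0.3069]
eef_rot: [3.138, 0.003, 1.682]
force: [0.3, 1.0, 0.2]
grip_width: 0.0001
grip_force: 0.0
```

Run:
```python
from bar import *
im,W,b=bar("f"); save("f.png",cv2.resize(im[60:260,300:560],(780,600),interpolation=cv2.INTER_CUBIC)); print(now())
```

```text
bar 366 ((-0.012617111206054688, -78.83609771728516), (62.445987701416016, 11.296247482299805), 63.04136276245117)
(array([-102.53676942, -126.58449436,  214.34879866]), np.float64(-0.0029480731741878263))
```

View pics/f.png

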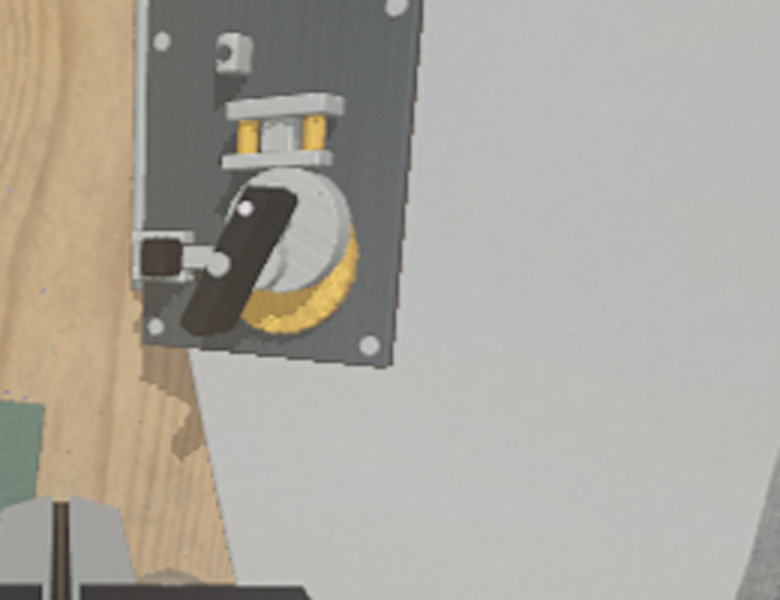

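The bar turned only to about -0.47 rad, so the finger tips are thinner than I assumed. I redo the arc with a smaller offset.

Run:
```python
from tgt import *
p,e=now()
def K(a,r=22): return bed2h(r*np.sin(a)-6*np.cos(a),-79+r*np.cos(a)+6*np.sin(a),62)+[-4,8,-12]
t=K(.4)+[-14,0,0]; print("approach",t,toolrow(t-p)); q=t
for a in np.arange(.5,1.31,.1): k=K(a); print(round(a,2),toolrow(k-q)); q=k
```

```text
approach [-55.43705254 -48.40014808  37.51478355] [ 78.2  47.1 176.8]
0.5 [-0.4 15.7 -1.4]
0.6 [-0.6  1.7 -1.4]
0.7 [-0.9  1.6 -1.4]
0.8 [-1.1  1.5 -1.3]
0.9 [-1.3  1.5 -1.2]
1.0 [-1.4  1.4 -1.1]
1.1 [-1.6  1.2 -1. ]
1.2 [-1.8  1.1 -0.9]
1.3 [-1.9  1.  -0.8]
```

>>> apply_moves(plan=[39,0,17,0,39,7,40,0,0,20,40,0,0,20,40,0,0,0,40,0,0,0,0,0,0,8,0,0,-0.4,7.7,-1.4,0,-0.6,1.7,-1.4,0,-0.9,1.6,-1.4,0,-1.1,1.5,-1.3,0,-1.3,1.5,-1.2,0,-1.4,1.4,-1.1,0,-1.6,1.2,-1,0,-1.8,1.1,-0.9,0,-1,0.5,-0.4,0,0,0,0,0,0,0,0,0])

```text
time_s: 8.0
ee_pos: [0.6355, -0.1211, 0.1462]
eef_rot: [-3.141, 0.001, 1.685]
force: [-22.8, 2.1, 16.7]
grip_width: 0.0006
grip_force: 13.9
```

>>> apply_moves(plan=[5,-10,0,0,10,-15,-20,0,0,-25,-45,0,0,-25,-45,0,-40,0,-45,0,-45,0,-15,0,0,0,0,0])

```text
time_s: 8.7
ee_pos: [0.5709, -0.1962, 0.3071]
eef_rot: [3.134, 0.005, 1.682]
force: [0.3, 0.4, -1.4]
grip_width: 0.0004
grip_force: 0.0
```

Run:
```python
from bar import *
im,W,b=bar("g"); print(now())
```

```text
bar 352 ((0.48064422607421875, -79.02047729492188), (62.359519958496094, 10.971811294555664), 35.52278518676758)
(array([-103.3153378 , -126.22258549,  214.40639675]), np.float64(-0.0030046467023155388))
```

Run:
```python
from tgt import *
p,e=now(); t=np.array([-25,-43,40]); print(p,toolrow(t-p))
```

```text
[-103.3153378  -126.22258549  214.40639675] [ 83.2  78.3 174.4]
```

>>> apply_moves(plan=[42,20,0,0,41,20,20,0,0,19,40,0,0,19,40,0,0,0,40,0,0,0,34,0,0,0,0,0,-3,0,0,0,-3,0,0,0,-2,0,0,0,-2,0,0,0,-2,0,0,0,-2,0,0,0,0,0,0,0,0,0,0,0])

```text
time_s: 10.25
ee_pos: [0.6413, -0.1143, 0.1311]
eef_rot: [3.136, 0.001, 1.686]
force: [1.2, 4.3, 4.0]
grip_width: 0.0007
grip_force: 2.3
```

Run:
```python
from bar import *
print(now())
im,W,b=bar("h"); d=np.load("h.npz"); save("h.png",cv2.resize(im[150:300,220:480],(780,450),interpolation=cv2.INTER_CUBIC))
```

```text
(array([-23.99771985, -55.09959158,  40.42361747]), np.float64(0.00013333224220318796))
```

View pics/h.png

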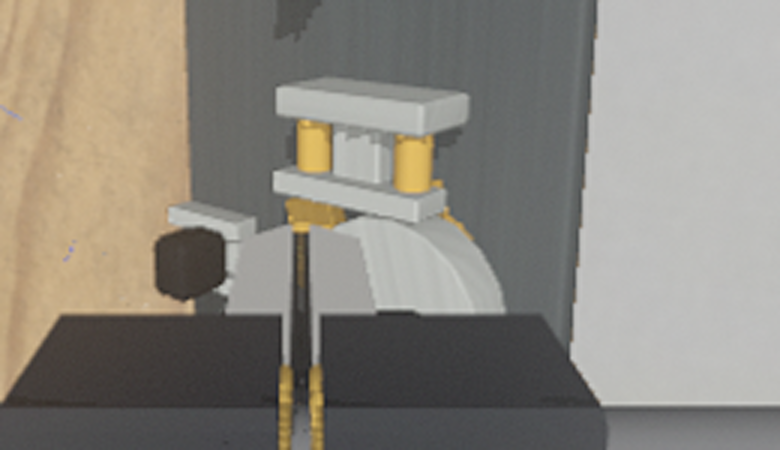

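The fingers are on the left side of the bar with a light contact force, and the cam is turning. I push a little more, then check.

>>> apply_moves(plan=[-2,0,0,0,-2,0,0,0,0,0,0,0,5,0,0,0,5,0,-20,0,0,-20,-45,0,0,-20,-45,0,-45,-20,-40,0,-45,-20,-20,0,0,0,0,0])

```text
time_s: 11.3
ee_pos: [0.573, -0.1993, 0.2925]
eef_rot: [3.136, 0.004, 1.681]
force: [0.1, 0.1, 0.5]
grip_width: 0.0006
grip_force: 0.0
```

Run:
```python
from bar import *
im,W,b=bar("g"); print(now())
```

```text
bar 396 ((-0.19542312622070312, -78.88801574707031), (63.3946418762207, 11.549344062805176), 11.962772369384766)
(array([-100.8759552 , -129.50756563,  199.73919957]), np.float64(-0.0038941769337320076))
```

Cam at about -1.35, so it is backed off. Next I measure the pad and fence faces and move over the block.

Run:
```python
from bar import *
d=np.load("h.npz")
for f in ("g","h"):
    W=np.load(f+".npz")["W"]; D=(W-O)*1000; h=D[...,0]*np.cos(T)+D[...,1]*np.sin(T); y=-D[...,0]*np.sin(T)+D[...,1]*np.cos(T); z=D[...,2]
    b=np.stack([h*C+z*S,y,-h*S+z*C],-1)
    for lo,hi in((-40,0),(85,115)):
        m=(abs(b[...,2]-23)<2)&(abs(b[...,0])<24)&(y>lo)&(y<hi)
        if m.sum(): print(f,lo,m.sum(),np.percentile(b[m],[1,50,99],axis=0).round(1).tolist())
    m=(abs(b[...,2]-16)<2)&(b[...,0]<-15)&(b[...,0]>-60)&(y>0)&(y<90)
    if m.sum(): print("stops",np.percentile(b[m],[1,99],axis=0).round(1).tolist())
o=monitor.get_obs(); e=o["eef_rot"][2]
w=np.array([.4578,-.3148,.2])-o["ee_pos"]; print("to block tool",w@[np.cos(e),np.sin(e),0],w@[np.sin(e),-np.cos(e),0],e-1.5654)
```

```text
g -40 236 [[-21.9, -29.1, 21.3], [0.9, -25.2, 22.9], [21.1, -21.4, 24.4]]
stops [[-31.9, 1.1, 14.1], [-22.3, 87.1, 18.0]]
h -40 547 [[-20.8, -28.9, 21.1], [2.4, -24.8, 22.7], [21.6, -21.2, 23.9]]
h 85 39 [[-22.3, 94.8, 21.0], [-18.3, 95.7, 22.2], [-12.3, 97.4, 23.7]]
stops [[-31.5, 1.1, 14.2], [-22.0, 87.4, 17.9]]
to block tool -0.10417964374090978 -0.12804103342004117 0.11669388049279039
```

>>> apply_moves(plan=[-38,-26,0,0,-38,-26,0,0,-38,-26,0,0,-38,-25,10,0,-37,-25,10,0,0,0,20,0.116,0,0,0,0], hand=1)

```text
time_s: 12.05
ee_pos: [0.4677, -0.3966, 0.2452]
eef_rot: [-3.138, -0.003, 1.566]
force: [0.5, 1.6, -0.6]
grip_width: 0.0531
grip_force: 0.0
```

Run:
```python
from h import *
im,W,c=look("wrist"); save("i.png",im)
m=(abs(W[...,2]-.024)<.006)&(abs(W[...,0]-.458)<.05)&(abs(W[...,1]+.315)<.08)
p=W[m]; r=cv2.minAreaRect((p[:,:2]*1000).astype(np.float32)); print(len(p),r,np.median(p[:,2]))
o=monitor.get_obs(); e=o["eef_rot"][2]; g=np.array([r[0][0]/1000,r[0][1]/1000,0])-o["ee_pos"]
print(o["ee_pos"],e,g@[np.cos(e),np.sin(e),0],g@[np.sin(e),-np.cos(e),0])
```

```text
2748 ((458.0123291015625, -315.6109313964844), (109.97190856933594, 44.10723114013672), 87.58711242675781) 0.02462736521062812
[ 0.4685598  -0.3962088   0.24700426] 1.5717385842764144 0.08060776659736903 -0.010471519952821508
```

>>> apply_moves(plan=[27,-3.5,20,0,27,-3.5,30,0,26.6,-3.5,40,0,0,0,45,0,0,0,45,0,0,0,30,0,0,0,15,0,0,0,8,0,0,0,0,0])

```text
time_s: 13.0
ee_pos: [0.4588, -0.3163, 0.0154]
eef_rot: [3.141, 0.0, 1.571]
force: [-0.2, -0.9, -0.5]
grip_width: 0.0939
grip_force: 0.0
```

>>> apply_moves(plan=[0,0,0,0,0,0,0,0,0,0,0,0,0,0,0,0,0,0,0,0,0,0,0,0,0,0,0,0], hand=-1, squeeze=30)

```text
time_s: 13.7
ee_pos: [0.4582, -0.3164, 0.0149]
eef_rot: [3.141, 0.0, 1.57]
force: [0.6, -0.1, 0.7]
grip_width: 0.0438
grip_force: 29.9
```

>>> apply_moves(plan=[0,0,-25,0,0,0,-45,0,0,0,-45,0,0,0,-45,0,0,0,-45,0,20,5,-30,-0.116,0,0,0,0])

```text
time_s: 14.4
ee_pos: [0.4644, -0.2958, 0.2538]
eef_rot: [3.137, 0.004, 1.69]
force: [0.2, 0.4, -3.5]
grip_width: 0.044
grip_force: 29.9
```

```bash
cat > place.py <<'E'
from tgt import *
# level block, far-bottom edge at bed x=25,z=0 ; centre h = that-22 ; tip = block bottom + 13
f=bed2h(25,0,1); t=np.array([f[0]-22,37-.8,f[2]+13])
p,e=now(); print(p,e,monitor.get_obs()["grip_width"],"target",t,"rows",toolrow(t-p))
E
python3 place.py
```

```text
[-220.57489076 -215.0243309   163.1384639 ] 0.003945818493745479 0.04402734841568935 target [-3.46232084 36.2        29.80340594] rows [251.2 217.1 133.3]
```

>>> apply_moves(plan=[31.4,27.1,0,0,31.4,27.1,0,0,31.4,27.1,0,0,31.4,27.1,0,0,31.4,27.1,0,0,31.4,27.1,0,0,31.4,27.1,0,0,31.4,27.1,0,0,0,0,40,0,0,0,40,0,0,0,10,0,0,0,0,0,0,0,0,0])

```text
time_s: 15.7
ee_pos: [0.6503, -0.0224, 0.1613]
eef_rot: [3.14, 0.0, 1.685]
force: [0.7, 0.6, -2.2]
grip_width: 0.0435
grip_force: 29.9
```

```bash
python3 place.py
python3 - <<'E'
from h import *
im,W,c=look("wrist"); save("j.png",im); np.savez("j.npz",W=W,im=im)
E
```

```text
[-4.51663703 35.13493443 70.63379764] -0.001219311981459248 0.04351995711305296 target [-3.46232084 36.2        29.80340594] rows [ 1.1  1.1 40.8]
```

View pics/j.png

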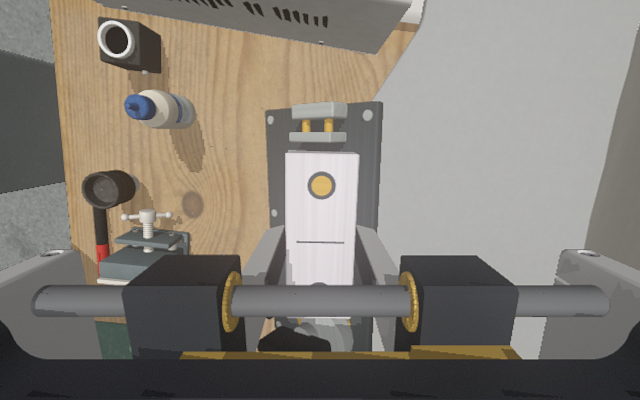

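The view shows the block held square, its left end at (320,152), in line with the fence at (318,137). I check the end position numerically.

Run:
```python
from tgt import *
W=np.load("j.npz")["W"]; D=(W-O)*1000; h=D[...,0]*np.cos(T)+D[...,1]*np.sin(T); y=-D[...,0]*np.sin(T)+D[...,1]*np.cos(T); z=D[...,2]
m=(abs(h+4.5)<30)&(abs(z-80)<8)&(y>40)&(y<100); print(m.sum(),np.percentile(z[m],50),np.percentile(y[m],[90,97,99,99.8]),np.percentile(h[m],[1,99]))
for k in (45,60,75,85): q=m&(abs(y-k)<4); print(k,h[q].min(),h[q].max())
bz=-h*S+z*C; bx=h*C+z*S
m=(abs(bz-22)<3)&(y>88)&(y<112)&(abs(bx)<24); print("fence",np.percentile(y[m],[1,5,50,95]))
```

```text
6236 80.35723009147829 [86.49156055 89.93446972 90.61723777 91.07276711] [-29.44907709  20.18737369]
45 -34.320261795597574 25.45692310650397
60 -26.71008894281952 16.97427810255947
75 -26.267315083036795 17.01473570044203
85 -25.95030464152039 17.424965082911505
fence [ 95.47232088  95.90857183  99.17288871 102.88446935]
```

>>> apply_moves(plan=[1.2,1,10,0,0,0,10,0,0,0,8,0,0,0,6,0,0,0,4,0,0,0,2,0,0,0,0,0])

```text
time_s: 16.45
ee_pos: [0.6505, -0.0206, 0.1197]
eef_rot: [-3.141, -0.0, 1.686]
force: [0.8, 0.9, -4.0]
grip_width: 0.0436
grip_force: 29.9
```

```bash
python3 place.py
```

```text
[-4.04941965 36.86617847 28.98505406] -0.0002062151825648617 0.04361694731506889 target [-3.46232084 36.2        29.80340594] rows [-0.7  0.6 -0.8]
```

>>> apply_moves(plan=[-0.5,0,1,0,0,0,1,0,0,0,0,0])

```text
time_s: 16.75
ee_pos: [0.6506, -0.0211, 0.1179]
eef_rot: [3.141, -0.0, 1.686]
force: [0.2, 1.0, -3.3]
grip_width: 0.0437
grip_force: 29.9
```

>>> apply_moves(plan=[0,0,0,0,0,0,0,0,0,0,-3,0,0,0,-3,0,0,0,-3,0,0,0,-5,0,0,0,-15,0,0,0,-40,0,0,0,-40,0,-40,-20,-30,0,-40,-20,0,0,0,0,0,0], hand=0.3)

```text
time_s: 17.95
ee_pos: [0.6201, -0.1063, 0.2571]
eef_rot: [3.139, 0.002, 1.682]
force: [0.8, -0.5, -0.6]
grip_width: 0.0612
grip_force: 0.0
```

```bash
cat > blk.py <<'E'
from bar import *
im,W,b=bar("k"); save("k.png",im)
m=(abs(b[...,2]-22)<3)&(abs(b[...,0])<40)&(b[...,1]>-19)&(b[...,1]<94)
p=b[m]; print("block",m.sum(),cv2.minAreaRect(p[:,:2].astype(np.float32)),np.percentile(p,[2,50,98],axis=0).round(1).tolist()); print(now())
E
python3 blk.py
```

```text
bar 361 ((0.8606357574462891, -77.46517181396484), (60.98744583129883, 10.75066089630127), 11.95884895324707)
block 3536 ((-0.1705646514892578, 37.26631164550781), (110.16596984863281, 44.807552337646484), 89.81046295166016) [[-21.3, -15.0, 20.2], [2.2, 40.6, 22.1], [21.3, 89.9, 23.6]]
(array([-43.37773153, -42.67472311, 165.69003982]), np.float64(-0.0031881977047394927))
```

View pics/k.png

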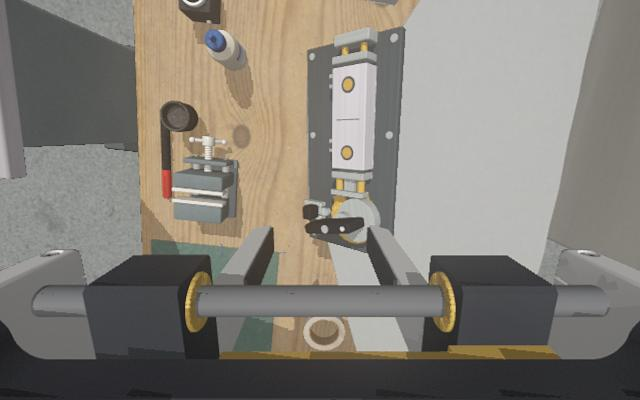

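The block lies flat on the stops at x -0.2, y 37.3 mm. Next I plan the push on the bar's lower end, first right and then up the slope.

```bash
cat > arc.py <<'E'
from tgt import *
import sys
def K(a,r=24,rh=5,dep=20): return bed2h(-r*np.sin(a)-6*np.cos(a),-79-r*np.cos(a)+6*np.sin(a),62)+[-rh,8,-dep]
if __name__=="__main__":
    p,e=now(); t=K(1.35)+[0,8,0]; print(p,"approach",t,toolrow(t-p)); q=t
    for a in (1.35,1.25,1.15,1.05,.95,.85,.75,.65,.55,.45,.35,.25,.15,.05,-.05): k=K(a); print(round(a,2),toolrow(k-q)); q=k
E
python3 arc.py
```

```text
[-43.37773153 -42.67472311 165.69003982] approach [-63.74294594 -62.40182034  11.70029154] [-19.7 -20.4 154. ]
1.35 [-8.  0. -0.]
1.25 [-2.5  0.  -0. ]
1.15 [-2.5  0.2 -0.2]
1.05 [-2.4  0.4 -0.4]
0.95 [-2.3  0.6 -0.5]
0.85 [-2.3  0.8 -0.7]
0.75 [-2.1  1.  -0.8]
0.65 [-2.   1.1 -0.9]
0.55 [-1.8  1.3 -1.1]
0.45 [-1.7  1.4 -1.2]
0.35 [-1.5  1.5 -1.3]
0.25 [-1.3  1.6 -1.4]
0.15 [-1.1  1.7 -1.4]
0.05 [-0.8  1.8 -1.5]
-0.05 [-0.6  1.8 -1.5]
```

>>> apply_moves(plan=[-10,-20,0,0,-10,-20,0,0,0,-10,0,0,0,0,0,0,0,0,0,0,0,0,40,0,0,0,40,0,0,0,40,0,0,0,34,0,0,15,0,0,0,15,0,0,0,0,0,0], hand=-1)

```text
time_s: 19.2
ee_pos: [0.605, -0.1234, 0.1]
eef_rot: [-3.141, -0.0, 1.687]
force: [-0.8, -0.1, -0.5]
grip_width: 0.0005
grip_force: 0.0
```

>>> apply_moves(plan=[-4,0,0,0,-4,0,0,0,-2.5,0,0,0,-2.5,0.2,-0.2,0,-2.4,0.4,-0.4,0,-2.3,0.6,-0.5,0,-2.3,0.8,-0.7,0,-2.1,1,-0.8,0,-2,1.1,-0.9,0,-1.8,1.3,-1.1,0,-1.7,1.4,-1.2,0,-1.5,1.5,-1.3,0,0,0,0,0,0,0,0,0])

```text
time_s: 20.6
ee_pos: [0.6099, -0.1495, 0.1048]
eef_rot: [-3.127, -0.008, 1.686]
force: [-30.8, 20.0, -1.4]
grip_width: 0.0006
grip_force: 17.2
```

Run:
```python
from bar import *
import arc
p,_=now(); print(p,arc.K(.35))
```

```text
[-59.2615694  -86.42449661  14.10928662] [-55.40722318 -91.48755826  18.67003759]
```

Force is getting high, so I back off and check the cam angle.

>>> apply_moves(plan=[4,-8,0,0,4,-15,0,0,0,-15,-30,0,0,-15,-45,0,-20,0,-45,0,-40,0,-45,0,0,0,-20,0,0,0,0,0])

```text
time_s: 21.4
ee_pos: [0.5679, -0.2046, 0.2883]
eef_rot: [3.137, 0.003, 1.684]
force: [0.7, -0.2, 0.6]
grip_width: 0.0004
grip_force: 0.0
```

```bash
python3 blk.py
```

```text
bar 418 ((0.25086402893066406, -79.09178161621094), (62.86554718017578, 11.494816780090332), 64.3615493774414)
block 3247 ((-1.3918819427490234, 29.431848526000977), (96.9541015625, 46.96641540527344), 89.57364654541016) [[-21.2, -17.0, 20.2], [0.8, 29.1, 22.0], [21.1, 72.2, 23.8]]
(array([-107.5339031 , -135.53454292,  195.20682116]), np.float64(-0.0009373531674832791))
```

Run:
```python
from tgt import *
from arc import K
p,e=now(); k=dict(r=29,rh=8,dep=18); t=K(.45,**k)+[-10,0,0]; print(p,"approach",t,toolrow(t-p)); q=t
for a in (.45,.35,.25,.15,.05,-.05,-.1): s=K(a,**k); print(round(a,2),toolrow(s-q)); q=s
```

```text
[-107.5339031  -135.53454292  195.20682116] approach [-71.59164859 -94.50317276  18.00744467] [ 41.   35.9 177.2]
0.45 [ 0. 10. -0.]
0.35 [-1.7  1.9 -1.6]
0.25 [-1.4  2.  -1.7]
0.15 [-1.2  2.1 -1.7]
0.05 [-0.9  2.2 -1.8]
-0.05 [-0.6  2.2 -1.9]
-0.1 [-0.2  1.1 -0.9]
```

>>> apply_moves(plan=[20,0,17,0,21,0,40,0,0,0,40,0,0,10,40,0,0,13,40,0,0,13,0,0,0,5,0,0,0,5,0,0,-1.7,1.9,-1.6,0,-1.4,2,-1.7,0,-1.2,2.1,-1.7,0,-0.9,2.2,-1.8,0,-0.6,1.5,-1.2,0,0,0,0,0,0,0,0,0])

```text
time_s: 22.95
ee_pos: [0.6135, -0.1613, 0.1131]
eef_rot: [-3.127, -0.005, 1.685]
force: [-30.6, 2.5, -5.9]
grip_width: 0.0003
grip_force: 15.2
```

>>> apply_moves(plan=[2,-8,0,0,0,-15,0,0,0,-15,-30,0,0,-10,-45,0,-20,0,-45,0,-20,0,-45,0,0,0,0,0])

```text
time_s: 23.65
ee_pos: [0.5766, -0.2074, 0.2884]
eef_rot: [3.132, 0.006, 1.684]
force: [-0.2, 0.2, -0.6]
grip_width: 0.0003
grip_force: 0.0
```

```bash
python3 blk.py
```

```text
bar 448 ((-0.3339200019836426, -78.69340515136719), (63.29418182373047, 12.228422164916992), 80.84270477294922)
block 3080 ((-0.4028968811035156, 26.962812423706055), (45.407840728759766, 91.86351776123047), 0.08851967751979828) [[-21.2, -17.1, 20.2], [0.9, 26.9, 22.1], [21.2, 67.9, 23.9]]
(array([ -99.41127889, -138.97519298,  193.84173649]), np.float64(-0.0014195870421836454))
```

>>> apply_moves(plan=[21,0,13,0,20.4,0,40,0,0,0,40,0,0,10,40,0,0,10,39.5,0,0,9.7,0,0,0,6,0,0,0,6,0,0,-1.2,2.1,-1.7,0,-0.9,2.2,-1.8,0,-0.6,2.2,-1.9,0,-0.2,1.1,-0.9,0,0,0,0,0,0,0,0,0])

```text
time_s: 25.1
ee_pos: [0.6154, -0.1607, 0.1132]
eef_rot: [-3.128, -0.004, 1.686]
force: [-31.9, 3.0, -8.7]
grip_width: 0.0005
grip_force: 15.6
```

>>> apply_moves(plan=[2,-8,0,0,0,-15,0,0,0,-15,-30,0,0,-10,-45,0,-20,0,-45,0,-20,0,-45,0,0,0,0,0])

```text
time_s: 25.8
ee_pos: [0.5782, -0.2069, 0.289]
eef_rot: [3.13, 0.007, 1.684]
force: [-0.6, 0.5, -0.5]
grip_width: 0.0007
grip_force: 0.0
```

```bash
python3 blk.py
python3 - <<'E'
from tgt import *
W=np.load("k.npz")["W"]; D=(W-O)*1000; h=D[...,0]*np.cos(T)+D[...,1]*np.sin(T); y=-D[...,0]*np.sin(T)+D[...,1]*np.cos(T); z=D[...,2]
b=np.stack([h*C+z*S,y,-h*S+z*C],-1)
m=(abs(b[...,2]-28)<2.5)&(b[...,0]<-35)&(b[...,0]>-75)&(abs(y+79)<14); print("knob",m.sum(),np.percentile(b[m],[2,50,98],axis=0).round(1).tolist())
E
```

```text
bar 455 ((-0.17708921432495117, -78.52611541748047), (62.953704833984375, 12.091127395629883), 87.04698181152344)
block 3085 ((-2.703886032104492, 27.101390838623047), (92.29838562011719, 49.57106018066406), 89.49715423583984) [[-21.3, -17.3, 20.1], [1.0, 26.9, 22.0], [21.2, 68.1, 23.8]]
(array([ -97.74787818, -138.64016542,  194.24838206]), np.float64(-0.001540556993337605))
knob 115 [[-66.7, -87.0, 25.7], [-59.4, -79.1, 27.7], [-53.8, -70.0, 29.0]]
```

Cam is about -0.05 rad. I turn the tool a quarter turn so the slim side of the fingers faces the bar, and go down behind the knob.

>>> apply_moves(plan=[0,0,0,0.1427,0,0,0,0.1427,0,0,0,0.1427,0,0,0,0.1427,0,0,0,0.1427,0,0,0,0.1427,0,0,0,0.1427,0,0,0,0.1427,0,0,0,0.1427,0,0,0,0.1427,0,0,0,0.1427,0,0,0,0])

```text
time_s: 27.05
ee_pos: [0.5768, -0.204, 0.2799]
eef_rot: [-3.142, -0.0, 0.114]
force: [-0.0, 0.5, -0.5]
grip_width: 0.0004
grip_force: 0.0
```

Run:
```python
from tgt import *
p,e=now(); d=np.array([-86,-79,-31.5])-p; print(p,e+np.pi/2,d[0],-d[1],-d[2])
```

```text
[ -98.41248946 -136.83535116  189.21270474] -0.0011157467982647606 12.412489463312241 -57.8353511622108 220.7127047384367
```

>>> apply_moves(plan=[4,-29,0,0,0,-29,20,0,0,0,45,0,0,0,45,0,0,0,45,0,0,0,45,0,8,0,20.5,0,0,0,0,0])

```text
time_s: 27.85
ee_pos: [0.5808, -0.1447, 0.0564]
eef_rot: [-3.139, 0.005, 0.121]
force: [0.4, -0.2, 0.3]
grip_width: 0.0001
grip_force: 0.0
```

>>> apply_moves(plan=[4,0,0,0,3,0,0,0,2,0,-1.5,0,2,0,-1.6,0,2,0,-1.7,0,2,0,-1.6,0,2,0,-1.7,0,2,0,-1.7,0,1.5,0,-1.5,0,0,0,0,0,0,0,0,0])

```text
time_s: 28.95
ee_pos: [0.6026, -0.1431, 0.0708]
eef_rot: [3.142, -0.0, 0.116]
force: [-1.5, -0.7, 1.7]
grip_width: 0.0001
grip_force: 0.9
```

>>> apply_moves(plan=[1.5,0,-1.3,0,1.5,0,-1.3,0,0,0,0,0])

```text
time_s: 29.25
ee_pos: [0.6057, -0.1428, 0.0734]
eef_rot: [3.142, -0.0, 0.116]
force: [-1.5, -0.8, 0.7]
grip_width: 0.0006
grip_force: 0.9
```

>>> apply_moves(plan=[1.5,0,-1.3,0,0.5,0,0,0,0,0,0,0])

```text
time_s: 29.55
ee_pos: [0.6064, -0.1427, 0.0739]
eef_rot: [-3.141, 0.003, 0.116]
force: [-8.2, -1.8, -0.5]
grip_width: 0.0005
grip_force: 4.1
```

>>> apply_moves(plan=[-10,0,0,0,-25,0,0,0,-10,0,-30,0,0,0,-45,0,0,-25,-45,0,0,-25,-45,0,0,0,-30,0,0,0,0,0])

```text
time_s: 30.35
ee_pos: [0.5586, -0.0991, 0.272]
eef_rot: [3.139, -0.008, 0.117]
force: [0.1, -0.3, 0.4]
grip_width: 0.0004
grip_force: 0.0
```

```bash
python3 blk.py
python3 - <<'E'
from tgt import *
W=np.load("k.npz")["W"]; D=(W-O)*1000; h=D[...,0]*np.cos(T)+D[...,1]*np.sin(T); y=-D[...,0]*np.sin(T)+D[...,1]*np.cos(T); z=D[...,2]
b=np.stack([h*C+z*S,y,-h*S+z*C],-1)
m=(abs(b[...,2]-28)<2.5)&(b[...,0]<-28)&(b[...,0]>-75)&(abs(y+79)<14); print("knob",m.sum(),np.percentile(b[m],[2,50,98],axis=0).round(1).tolist())
m=(abs(b[...,2]-22)<3)&(abs(b[...,0])<26)&(y>-40)&(y<125)
hist,e=np.histogram(y[m],np.arange(-25,125,2)); print(list(zip(e.astype(int),hist))[-20:])
im=np.load("k.npz")["im"]; save("l.png",im)
E
```

```text
bar 454 ((0.486875057220459, -78.62911987304688), (63.108848571777344, 12.547142028808594), 86.38463592529297)
block 3346 ((0.2716636657714844, 37.492835998535156), (112.95369720458984, 45.4434700012207), 89.83341979980469) [[-21.0, -16.8, 20.1], [2.6, 37.5, 21.7], [21.9, 91.7, 23.3]]
(array([-105.10826648,  -30.62489882,  178.29870177]), np.float64(-1.5691977134829773))
knob 96 [[-45.3, -86.5, 26.1], [-39.5, -78.1, 27.3], [-34.6, -69.9, 29.1]]
[(np.int64(83), np.int64(62)), (np.int64(85), np.int64(60)), (np.int64(87), np.int64(55)), (np.int64(89), np.int64(64)), (np.int64(91), np.int64(53)), (np.int64(93), np.int64(61)), (np.int64(95), np.int64(61)), (np.int64(97), np.int64(54)), (np.int64(99), np.int64(80)), (np.int64(101), np.int64(56)), (np.int64(103), np.int64(60)), (np.int64(105), np.int64(45)), (np.int64(107), np.int64(0)), (np.int64(109), np.int64(0)), (np.int64(111), np.int64(0)), (np.int64(113), np.int64(24)), (np.int64(115), np.int64(47)), (np.int64(117), np.int64(50)), (np.int64(119), np.int64(47)), (np.int64(121), np.int64(39))]
```

View pics/l.png

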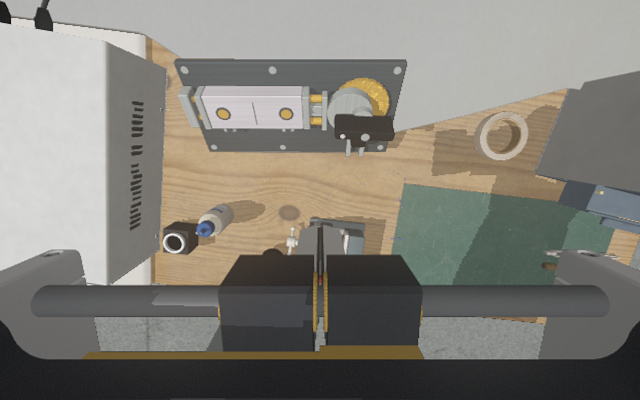

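The picture shows the bar level at (363,128), the knob home beneath it at about (355,145), and the block tight between the pad and the fence. The bottle, eyepiece and tape stand where they were, and the gripper touches nothing.

```bash
python3 -c "
from station import ctrl
print(ctrl.hand_in())"
```

```text
the job is handed in; nothing more can be done
None
```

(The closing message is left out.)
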